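Bolt the fragrance-oil chest shut

TASK

The lid of the low steel fragrance-oil chest on the bench is closed but its barrel bolt is still open: bolt it. Without gripping anything, use the fingertips to push the upright ball knob along the slot in the barrel until the bolt is fully home in its keeper, then push the knob over sideways and down into the notch at the end of the slot as far as it goes. Push gently and never pinch the knob, keep the lid shut, and leave the jars, the oil bottle and the label roll standing where they are.

Things in the scene. Friction and masses are not known exactly. Their poses are not given: they have to be found in the camera images.
- chest: low yellow-painted steel chest, fixed to the bench, 320 mm (its x) by 400 (y) by 140 high. Origin at the centre of its underside; its -x side is the front, roughly facing the robot. Its top is flat, at 140 mm: a fixed deck along the front (x -160 to -90), narrow fixed strips at rear and sides, and between them the flush lid (x -88 to 140, y -160 to 160) hinged along the rear.
- barrel (a point): on the axis of the zinc-plated barrel bolt, which lies on the lid along the chest's y = 0, this point at chest x = -50, 15 mm above the lid. Barrel 22 mm in diameter from chest x = 37 to -84, top line 26 mm above the lid, on a base plate 44 mm wide. Its L-shaped slot runs along the top to the front; there a notch leads from it down the chest's +y side. Axes as the chest's while the lid is shut
- keeper (a point): centre of the keeper, the steel staple on the chest's front deck that takes the bolt's rod: 28 mm long (chest x), 58 mm wide with its flanges, 28 mm high, in line with the barrel at chest x = -114; this point is 15 mm above the deck. Axes as the chest's
- knob_ball (a point): centre of the bolt's ball knob: steel ball 20 mm in diameter on a 7 mm stem, 32 mm from the barrel's axis. Upright at the start: 47 mm above the lid, at chest x = 5 mm minus the value of joint bolt. Fully down it points to the chest's +y side, almost level: 20 mm above the lid, 32 mm to the side of the axis. Its frame turns with the bolt: z along the stem outward, x to the chest's rear
- bolt (a joint): how far the bolt is slid towards the chest's front (-x), m: 0 fully open, 0.055 fully home in the keeper. Stays where left; takes about 2 N to slide
- knob_turn (a joint): turn of the bolt about its axis, rad: 0 knob straight up, 1.40 fully down in the notch, on the chest's +y side. In the long leg of the slot it has about 0.1 rad of play either way; it can enter the notch only with joint bolt above about 0.051, and in the notch the bolt cannot slide back. Stays where left; takes 1 to 2 N at the ball to turn. Fingertips cling to the ball: follow it round its arc
- lid (a joint): lid hinge, rad: 0 shut, grows as the lid is lifted. The lid weighs 1.6 kg and is held shut by its weight alone until it is bolted
- jar_a_mid (a point): centre, half-way up, of an open glass candle jar 76 mm in diameter and 85 mm high, standing on the lid (to be left alone)
- oil_bottle_mid (a point): centre, half-way up, of an amber oil bottle 60 mm in diameter and 115 mm high, standing on the lid (to be left alone)
- jar_b_mid (a point): centre, half-way up, of an open glass candle jar 76 mm in diameter and 85 mm high, standing on the bench beside the chest (to be left alone)
- label_roll_mid (a point): centre, half-way up, of a roll of labels 76 mm in diameter and 55 mm high, standing on the bench beside the chest (to be left alone)

How it is judged:
On the way, in this order (a step that is already met when the one before it is completed fails the run):
1. the bolt is pushed home along the slot, its knob still upright (value of joint bolt above 0.0505 m and value of joint knob_turn below 0.6 rad).
2. the knob is pushed down into the notch (value of joint bolt above 0.0495 m and value of joint knob_turn above 1.25 rad), for 0.2 s.
At the end, for the whole second after the job is handed in: The bolt is home in its keeper (joint bolt above 0.0495 of 0.055 m) with its knob down in the notch (joint knob_turn above 1.25 of 1.40 rad), the lid is shut (within 0.03 rad), and the two jars, the bottle and the label roll stand within 30 mm of where they were (all of step 2 and value of joint lid below 0.03 rad and distance of each of jar_a_mid, oil_bottle_mid, jar_b_mid, label_roll_mid from where it was at the start of the episode below 0.03 m); the robot touches nothing.
It fails at once if the knob is pinched (both fingers press on opposite sides of its ball, more than 4 N each) ((contact force between the fingers and bolt_c1 above 4 N and contact force between the fingers and bolt_c2 above 4 N) or (contact force between the fingers and bolt_c3 above 4 N and contact force between the fingers and bolt_c4 above 4 N)).
It fails at once if the bolt is forced (more than 60 N between the fingers and the bolt) (contact force between the fingers and bolt above 60 N).
It fails at once if the lid is lifted (more than 0.08 rad) (value of joint lid above 0.08 rad).
It fails at once if a jar, the bottle or the label roll is shoved (30 mm), lifted or tipped (distance of any of jar_a_mid, oil_bottle_mid, jar_b_mid, label_roll_mid from where it was at the start of the episode above 0.03 m or angle between any of jar_a_mid, oil_bottle_mid, jar_b_mid, label_roll_mid's own z axis and vertical above 0.3 rad).
It also fails if it takes over 45 s, if anything falls off the work surface, if the arm or the gripper's body presses on something with over 40 N, if the wrist force passes 120 N, or if a joint passes its speed limit or range.

ROBOT

A 6-joint arm with a two-finger parallel gripper is mounted at the origin on the work surface. World frame = base frame: x ahead of the robot, y to its left, z up, the work surface at z = 0. Lengths are in m, angles in rad, forces in N, time in s.
With the tool pointing down it reaches from about 0.3 to 0.875 m from the base axis. Payload 4.2 kg.
Tool frame: the origin (TCP) lies between the finger pads; the fingertips stand 8 mm ahead of it and the grasp point (between the pads) lies 11 mm behind it; z points along the fingers, y is the line along which they close (so a half turn about z gives the same grasp; the last joint's range is limited). The gripper opens to 85 mm and grips with 20 to 120 N. Pads are 22 mm wide; open, the fingers measure 114 mm over their backs; the gripper's body (76 mm by 85 mm) begins 54 mm behind the grasp point. The pads swing forward as they close: fully open they stand 13 mm farther back than shut.
Start: joints at [1.221, 0.32, 1.565, -0, 1.257, -0.02], TCP at [0.186, 0.544, 0.239] pointing down, gripper open.
Joint ranges: [-3.11, 3.11], [-0.84, 2.01], [0.21, 2.61], [-1.34, 4.49], [0.05, 2.63], [-2.56, 2.56]. Speed limits (rad/s): [2.57, 2.57, 3.14, 3.14, 3.14, 3.14].

INTERFACE

Orientations are given as a rotation vector (axis times angle).
In Python, from rig import * gives the robot as it stands. The module is installed in compiled form; this text tells all that it offers.
- The arm moves only by the tool drive_tool, never from a script. Its argument "moves" is a list of rows, each a list of 2 entries, a list of its own where there are three numbers: the shift along the world's x, y, z in cm, then the turn about the world's z in rad. In form: [[[x, y, z], turn], ...]. A call has 1 to 8 rows; each row shifts and turns the commanded pose from where the row before left it; what a row does not reach is not made up. A row lasts 1/12 s, in which the tool goes at most 41.7 mm and 7.16 degrees, less where a joint would pass 70% of its speed; a pose out of reach is approached as far as the arm can. A call with a gripper value outside its range is refused whole. "hand" is the opening, from 0 (shut) to 1 (fully open), set as the call begins (left out, the last holds). The fingers move at their own pace and stop on an object; the grip force is fixed at half the most. Time passes only in rows, so rows that do not move let the fingers close. It gives the time, the measured TCP pose, the force, the opening and the grip force at its end, in the units of the state.
- sense(): the state, without advancing time (a new reading comes with each control period).
- snapshot(name): name is "scene" or "top" or "wrist"; returns a dict with "color" (400x640x3 uint8, red, green, blue), "fx", "fy", "cx", "cy" (pixels), "k1" (the pictures are not rectified: a ray, as slopes to the right and down, at radius r is drawn at 1 + k1 r^2 times it, then the intrinsics apply), "eye" and "attitude" of the camera in the world; the wrist camera has in their place "hand_eye" (4x4, takes a point from camera to tool coordinates, whose origin is the TCP and whose axes are the flange's). Camera axes: x right, y down, z forward; pixel columns grow to the right and rows downward; lengths in m; the calibration is good to about 2 mm. A picture is of the moment at which its call begins: read the wrist's pose just before it. There is no depth.
- close_job(): hands the job in; it is judged then, once.
The state is a dict: "time": time; "q": joint angles; "dq": joint speeds; "tau": joint torques, N m; "position": TCP position; "tool_rot": TCP orientation; "wrist_force": force on the tool from outside, world axes, zero at the start; "ft_torque": the same for the moment, N m; "width": finger opening in m; "finger_force": force on a finger pad.
Only numpy, scipy, OpenCV 4.12 (cv2) and the standard library are available. Lean on these libraries where they do the work, as an engineer would, in place of code of your own. Each camera call takes 0.05 s, during which the arm holds its last target. There are 200 camera calls.

## Working session

There is one attempt and no reset: what is moved stays moved. The work goes in short steps, Python scripts to look and compute and a tool call to move; the robot and the scene stay as the last step left them, time stands still between calls to the robot, and variables do not carry over. Pictures are saved under pics/ and viewed, at most 10 in all, crops included, and the job is handed in when it is done.

Besides the shell and the picture viewer there is one more tool, called after "Call:" as name([rows], argument=value, ...), one row to a line, values as JSON. drive_tool: Moves the arm, as the interface text tells. Its arguments: {"type":"object","properties":{"moves":{"type":"array","items":{"type":"array"}},"hand":{"type":"number"}},"required":["moves"]}

```bash
mkdir -p pics; cat > h.py <<'E'
from rig import *
import numpy as np, cv2
from scipy.spatial.transform import Rotation as R
def save(n,f):
    s=snapshot(n); cv2.imwrite('pics/'+f,s['color'][:,:,::-1]); return s
E
python3 - <<'E'
from h import *
import pickle
s=sense();print(s['position'],s['tool_rot'],s['time'],s['width'])
d={}
for n in ['scene','top']:
    c=save(n,n+'1.png'); d[n]=c; print(n,{k:c[k] for k in c if k!='color'})
pickle.dump(d,open('d.pkl','wb'))
E
```

```text
[0.18604374 0.54356887 0.23847429] [-5.15641303e-01 -3.09864144e+00  2.77501887e-03] 0.0 0.08518039556175049
scene {'fx': 484.7740861539977, 'fy': 484.7740861539977, 'cx': 318.0216664232029, 'cy': 199.1656743109702, 'k1': -0.09497716273994965, 'eye': array([ 1.02905646, -0.78853237,  0.83476283]), 'attitude': array([-2.15289146, -0.54825282,  0.28127463])}
top {'fx': 489.72730768668526, 'fy': 489.72730768668526, 'cx': 324.339268204807, 'cy': 207.77619624282372, 'k1': -0.03510711520105481, 'eye': array([0.42636827, 0.03624828, 1.5730284 ]), 'attitude': array([-2.16131673,  2.15677644, -0.08378476])}
```

View pics/scene1.png

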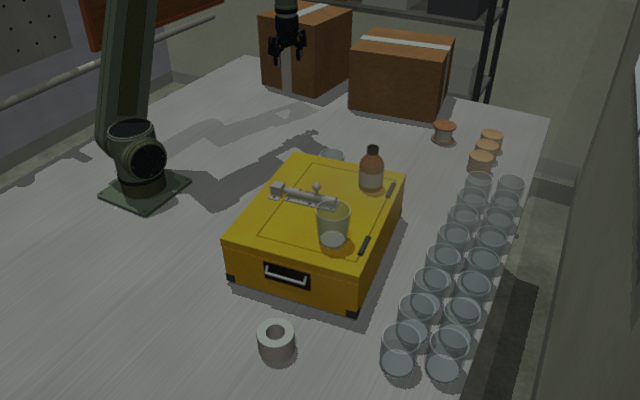

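View pics/top1.png

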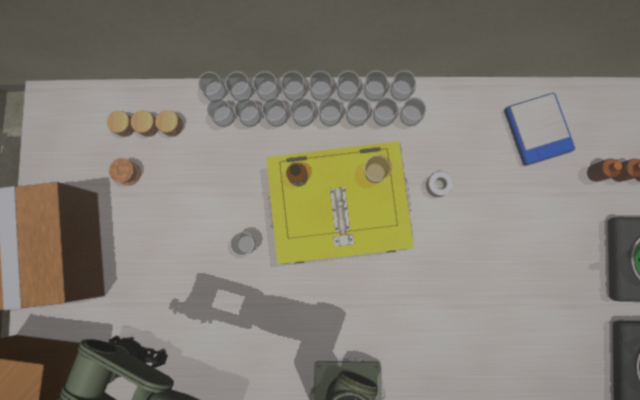

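The scene view shows the bolt near (305,195) with the knob upright at about (317,187). In the top view the chest corners are about (267,157), (401,142), (412,249) and (277,264), and the bolt runs from (338,190) to (344,240). I'll zoom in on both.

```bash
python3 - <<'E'
from h import *
import pickle
a=cv2.imread('pics/top1.png')[130:275,255:425]; b=cv2.imread('pics/scene1.png')[145:255,220:410]
a=cv2.resize(a,None,fx=4,fy=4,interpolation=cv2.INTER_CUBIC)
b=cv2.resize(b,None,fx=4,fy=4,interpolation=cv2.INTER_CUBIC)
cv2.imwrite('pics/ta.png',a);cv2.imwrite('pics/sb.png',b)
E
```

```text
(no output)
```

View pics/ta.png

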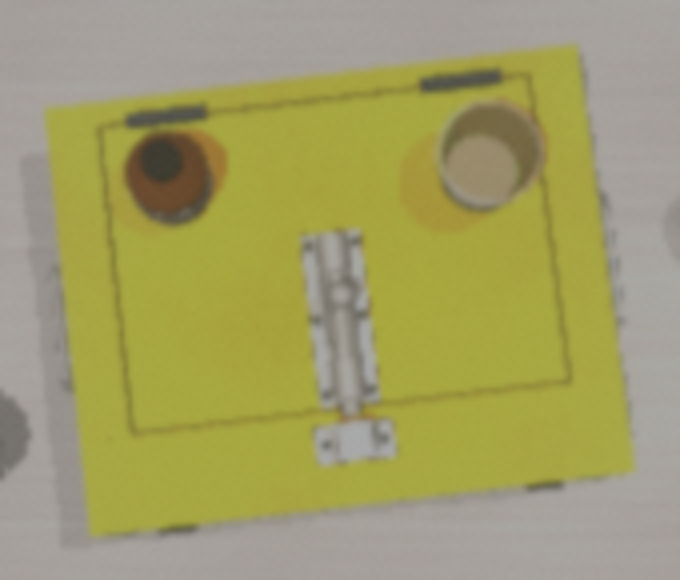

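View pics/sb.png

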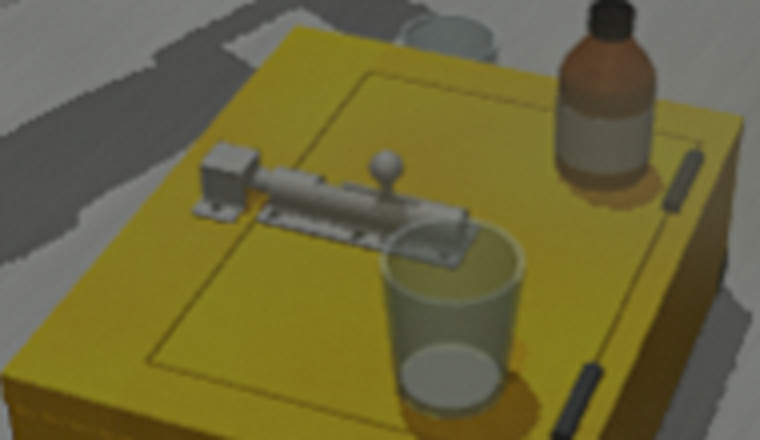

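The top crop shows the chest corners at (46,108), (578,45), (634,470) and (92,536), with the lid seams inside them. The knob ball is at (341,292), and at (386,166) in the scene crop. Next I'll fit the chest pose.

```bash
cat >> h.py <<'E'
def proj(c,P,eye=None,Rm=None):
    if eye is None: eye=c['eye']; Rm=R.from_rotvec(c['attitude']).as_matrix()
    v=(np.atleast_2d(P)-eye)@Rm; m=v[:,:2]/v[:,2:]
    m=m*(1+c['k1']*(m**2).sum(1,keepdims=True))
    return m*[c['fx'],c['fy']]+[c['cx'],c['cy']]
def chest(p,P):
    x,y,t=p[:3]; P=np.atleast_2d(P).astype(float)
    Q=P@R.from_euler('z',t).as_matrix().T; return Q+[x,y,0]
E
python3 - <<'E'
from h import *
import pickle
from scipy.optimize import least_squares
d=pickle.load(open('d.pkl','rb'))
tt=(np.array([(46,108),(578,45),(634,470),(92,536),(98,127),(530,75),(570,382),(133,433),(341,292)])+.5)/4-.5+[255,130]
ss=(np.array([(298,27),(743,120),(4,377),(370,72),(702,141),(149,360),(386,166)])+.5)/4-.5+[220,145]
T=[(.16,.2,.14),(.16,-.2,.14),(-.16,-.2,.14),(-.16,.2,.14),(.14,.16,.14),(.14,-.16,.14),(-.089,-.16,.14),(-.089,.16,.14)]
S=[(-.16,.2,.14),(.16,.2,.14),(-.16,-.2,.14),(-.089,.16,.14),(.14,.16,.14),(-.089,-.16,.14)]
def f(p):
    k=[(.005-p[3],0,.187)]
    return np.r_[proj(d['top'],chest(p,T+k))-tt, proj(d['scene'],chest(p,S+k))-ss].ravel()
r=least_squares(f,[.45,0,.1,0],loss='soft_l1')
print(r.x); print(f(r.x).reshape(-1,2).round(2))
p=r.x; np.save('p.npy',p)
print('knob',chest(p,[.005-p[3],0,.187]),'home',chest(p,[-.05,0,.187]))
print('axes',np.cos(p[2]),np.sin(p[2]))
s=sense(); print(R.from_rotvec(s['tool_rot']).as_matrix().round(3), s['position'])
E
```

```text
[0.58976163 0.02570668 0.12208944 0.01616662]
[[-0.08 -0.1 ]
 [ 0.16 -0.62]
 [ 0.92  0.18]
 [ 0.08  0.07]
 [ 0.93  0.06]
 [-0.29  0.04]
 [ 0.04 -0.35]
 [ 0.72  0.  ]
 [-0.14  0.71]
 [-0.09 -1.  ]
 [ 1.05 -1.19]
 [-0.84 -0.9 ]
 [-0.01 -0.24]
 [ 0.02  0.01]
 [ 0.18  0.07]
 [ 0.69 -0.36]]
knob [[0.57867812 0.02434674 0.187     ]] home [[0.54013381 0.01961736 0.187     ]]
axes 0.9925563379642106 0.12178635378019913
[[-0.946  0.324 -0.001]
 [ 0.324  0.946 -0.002]
 [-0.    -0.002 -1.   ]] [0.18607809 0.5436209  0.23855386]
```

Call:
drive_tool([
  [[0, 0, 2.5], 0],
  [[0, 0, 2.5], 0],
  [[0.5, -0.6, 2], 0.08],
  [[2, -2.4, 1], 0.08],
  [[2, -2.4, 0], 0.08],
  [[2, -2.4, 0], 0.08],
  [[2, -2.4, 0], 0.08],
  [[2, -2.4, 0], 0.05],
], hand=0)

```text
time: 0.77
position: [0.2917, 0.4167, 0.319]
tool_rot: [0.195, -3.135, 0.001]
wrist_force: [0.2, -0.1, 0.8]
width: -0.0001
finger_force: 0.0
```

Call:
drive_tool([
  [[2, -2.4, 0], 0],
  [[2, -2.4, 0], 0],
  [[2, -2.4, 0], 0],
  [[2, -2.4, 0], 0],
  [[2, -2.4, 0], 0],
  [[2, -2.4, 0], 0],
  [[2, -2.4, 0], 0],
  [[2, -2.4, 0], 0],
])

```text
time: 1.43
position: [0.4518, 0.2246, 0.319]
tool_rot: [0.189, -3.135, 0.0]
wrist_force: [0.3, 0.0, 0.2]
width: 0.0004
finger_force: 0.0
```

Call:
drive_tool([
  [[2.1, -2.4, 0], 0],
  [[2.1, -2.4, 0], 0],
  [[2.1, -2.4, 0], 0],
  [[2.1, -2.4, 0], 0],
  [[2.1, -2.4, 0], 0],
  [[2.1, -2.4, 0], 0],
  [[2.1, -2.4, 0], 0],
  [[2.1, -2.7, 0], 0],
])

```text
time: 2.1
position: [0.6199, 0.03, 0.3188]
tool_rot: [0.189, -3.135, -0.001]
wrist_force: [0.8, -0.6, 0.9]
width: 0.0002
finger_force: 0.0
```

```bash
python3 - <<'E'
from h import *
import pickle
s=sense(); c=save('wrist','w1.png'); p=np.load('p.npy')
pickle.dump((s,c),open('w1.pkl','wb'))
H=c['hand_eye']; Rt=R.from_rotvec(s['tool_rot']).as_matrix()
print(s['position'],Rt.round(3),H.round(3))
E_=Rt@H[:3,3]+s['position']; RR=Rt@H[:3,:3]
for n,P in dict(knob=(.005-p[3],0,.187),keep=(-.114,0,.168),barrelfront=(-.084,0,.166),barrelrear=(.037,0,.166),lidFL=(-.089,.16,.14)).items(): print(n,proj(c,chest(p,P),E_,RR))
E
```

```text
[0.61986936 0.03000685 0.31875562] [[-0.993 -0.12  -0.001]
 [-0.12   0.993  0.   ]
 [ 0.001  0.001 -1.   ]] [[ 0.001 -0.954 -0.299  0.076]
 [ 1.     0.     0.     0.   ]
 [-0.    -0.299  0.954 -0.133]
 [ 0.     0.     0.     1.   ]]
knob [[319.10078817 145.71576371]]
keep [[318.91367396  27.8671099 ]]
barrelfront [[318.99433777  64.78327275]]
barrelrear [[319.24334378 188.38064938]]
lidFL [[475.62420187  62.60838559]]
```

View pics/w1.png

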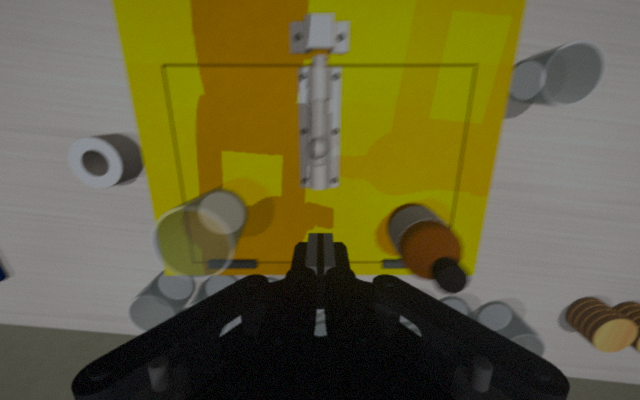

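The wrist view shows the knob at (319,147), which matches the prediction of (319.1,145.7). The closed fingertips are behind it and clear of the jar and the bottle. I'll lower now.

Call:
drive_tool([
  [[0, 0, -3], 0],
  [[0, 0, -3], 0],
  [[0, 0, -3], 0],
  [[0, 0, -2.3], 0],
  [[0, 0, -1], 0],
  [[0, 0, -1], 0],
  [[0, 0, 0], 0],
])

```text
time: 2.73
position: [0.6185, 0.0311, 0.1848]
tool_rot: [0.189, -3.133, -0.0]
wrist_force: [0.1, 0.2, 0.6]
width: -0.0002
finger_force: 0.0
```

```bash
python3 - <<'E'
from h import *
s=sense(); print(s['position'],s['wrist_force'])
c=save('scene','s2.png'); b=c['color'][145:255,220:410,::-1]
cv2.imwrite('pics/s2.png',cv2.resize(b,None,fx=4,fy=4,interpolation=cv2.INTER_CUBIC))
E
```

```text
[0.61854041 0.03112712 0.18477057] [0.13474243 0.20650977 0.64914666]
```

View pics/s2.png

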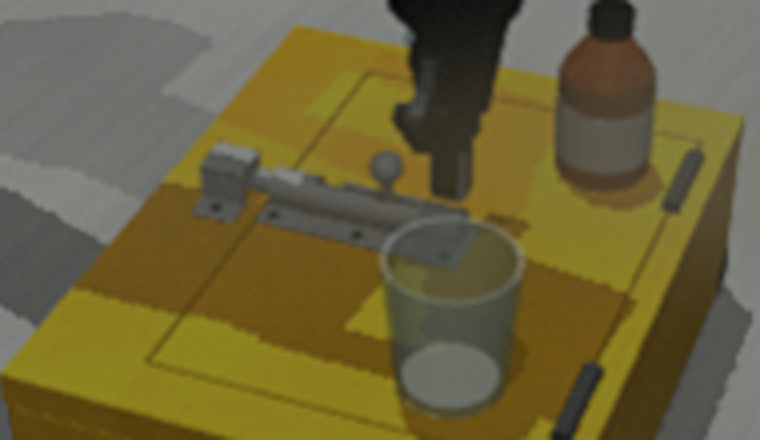

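The fingertip is behind the knob, at (450,195) in the crop, and just above the barrel. Next I push the bolt forward.

Call:
drive_tool([
  [[-0.6, -0.1, 0], 0],
  [[-0.6, -0.1, 0], 0],
  [[-0.6, -0.1, 0], 0],
  [[-0.6, -0.1, 0], 0],
  [[-0.6, -0.1, 0], 0],
  [[-0.6, -0.1, 0], 0],
  [[-0.6, -0.1, 0], 0],
  [[-0.6, -0.1, 0], 0],
])

```text
time: 3.45
position: [0.5709, 0.023, 0.1868]
tool_rot: [-0.189, 3.135, 0.0]
wrist_force: [2.1, 1.9, 1.6]
width: -0.0
finger_force: 1.1
```

Call:
drive_tool([
  [[-0.3, -0.03, 0], 0],
  [[-0.2, -0.03, 0], 0],
  [[-0.2, -0.02, 0], 0],
])

```text
time: 3.7
position: [0.5642, 0.0221, 0.1865]
tool_rot: [-0.189, 3.135, -0.0]
wrist_force: [2.1, 0.2, 1.7]
width: -0.0
finger_force: 1.0
```

Call:
drive_tool([
  [[-0.2, -0.02, 0], 0],
  [[-0.1, -0.02, 0], 0],
  [[0, 0, 0], 0],
])

```text
time: 3.95
position: [0.561, 0.0217, 0.1862]
tool_rot: [0.189, -3.135, 0.0]
wrist_force: [0.5, 0.2, 2.0]
width: 0.0001
finger_force: 0.7
```

Call:
drive_tool([
  [[-0.1, -0.01, 0], 0],
  [[-0.1, -0.01, 0], 0],
  [[0, 0, 0], 0],
])

```text
time: 4.2
position: [0.5606, 0.0217, 0.1864]
tool_rot: [-0.188, 3.133, 0.0]
wrist_force: [5.5, 1.7, -1.0]
width: -0.0002
finger_force: 2.8
```

Call:
drive_tool([
  [[-0.1, -0.01, 0], 0],
  [[-0.1, -0.01, 0], 0],
  [[0, 0, 0], 0],
])

```text
time: 4.45
position: [0.5603, 0.0217, 0.1866]
tool_rot: [-0.188, 3.128, 0.0]
wrist_force: [10.0, 0.7, -2.9]
width: -0.0001
finger_force: 4.9
```

Call:
drive_tool([
  [[1.5, 0.2, 0], 0],
  [[1.5, 0.2, 0], 0],
  [[0, 0, 2.5], 0],
  [[0, 0, 2.5], 0],
  [[-1.5, -1.7, 0], 0],
  [[-1.5, -1.7, 0], 0],
  [[-1, -1.7, 0], 0],
  [[0, 0, 0], 0],
])

```text
time: 5.12
position: [0.5442, -0.0278, 0.2359]
tool_rot: [0.185, -3.131, 0.002]
wrist_force: [0.2, 0.6, -0.7]
width: 0.0001
finger_force: 0.0
```

```bash
python3 - <<'E'
from h import *
s=sense(); print(s['position'],s['wrist_force']); p=np.load('p.npy')
d=s['position'][:2]-p[:2]; t=p[2]; print('chest',d@[np.cos(t),np.sin(t)],d@[-np.sin(t),np.cos(t)])
c=save('wrist','w2.png')
H=c['hand_eye']; Rt=R.from_rotvec(s['tool_rot']).as_matrix()
E_=Rt@H[:3,3]+s['position']; RR=Rt@H[:3,:3]
print(proj(c,chest(p,(-.05,0,.187)),E_,RR))
for y in (-.015,-.01,-.005,.005,.01,.015): print(y,proj(c,(s['position']+Rt@[.011,y,.008]),E_,RR))
cv2.imwrite('pics/w2.png',cv2.resize(c['color'][100:300,220:420,::-1],None,fx=3,fy=3,interpolation=cv2.INTER_CUBIC))
E
```

```text
[ 0.54420772 -0.02776512  0.23587735] [ 0.2152358   0.62708223 -0.68383934]
chest -0.05172695182661536 -0.04752593367807726
[[386.8481561  222.40595582]]
-0.015 [[292.78749494 230.13717985]]
-0.01 [[301.78455942 230.13926049]]
-0.005 [[310.78034786 230.14206974]]
0.005 [[328.77029482 230.14987485]]
0.01 [[337.76555229 230.15487112]]
0.015 [[346.76173162 230.1605968 ]]
```

View pics/w2.png

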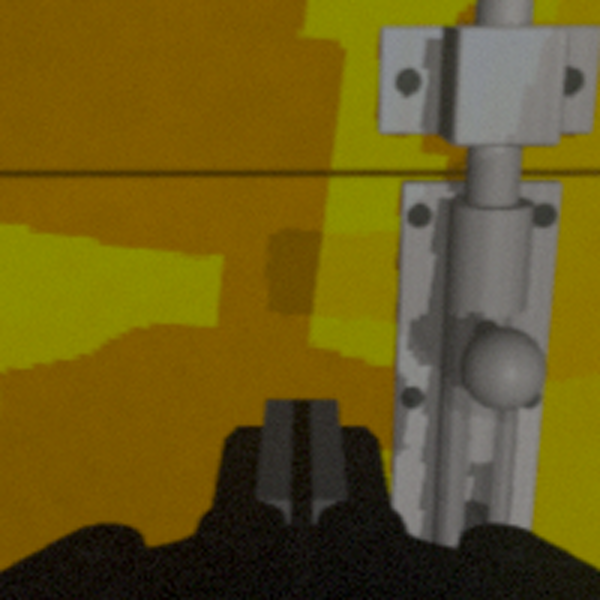

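The tip is about 14 mm thick, with the finger pads at 308 to 333 px. The ball is at about (387.7,222.7), where the home position predicts (386.8,222.4), so the bolt is home. Next I'll work out the arc rows.

```bash
python3 - <<'E'
from h import *
p=np.load('p.npy')
th=np.arange(0,1.61,.1)
s,c=np.sin(th),np.cos(th)
y=32*s-10*c-7+2*c+4*s; z=155+32*c+10*s+8-2*s-2*c
W=chest(p,np.c_[np.full_like(y,-50),y,z]/1e3)
a=chest(p,[-.05,-.024,.193]); print('start',a)
W=np.vstack([a,W])
for t,w,d in zip(np.r_[-1,th],W[1:],np.diff(W,axis=0)*100): print(w.round(4),d.round(2))
E
```

```text
start [[ 0.54305668 -0.00420399  0.193     ]]
[0.542  0.0047 0.193 ] [-0.11  0.89  0.  ]
[0.5415 0.0083 0.1936] [-0.04  0.36  0.06]
[0.5411 0.012  0.194 ] [-0.04  0.37  0.03]
[0.5406 0.0156 0.194 ] [-0.04  0.37  0.  ]
[0.5402 0.0193 0.1937] [-0.04  0.36 -0.03]
[0.5397 0.0228 0.1932] [-0.04  0.36 -0.06]
[0.5393 0.0263 0.1923] [-0.04  0.35 -0.09]
[0.5389 0.0296 0.1911] [-0.04  0.33 -0.12]
[0.5385 0.0328 0.1896] [-0.04  0.32 -0.15]
[0.5382 0.0357 0.1879] [-0.04  0.3  -0.17]
[0.5378 0.0384 0.1859] [-0.03  0.27 -0.2 ]
[0.5375 0.0409 0.1837] [-0.03  0.25 -0.22]
[0.5373 0.0431 0.1813] [-0.03  0.22 -0.24]
[0.537  0.045  0.1787] [-0.02  0.19 -0.26]
[0.5368 0.0465 0.176 ] [-0.02  0.16 -0.28]
[0.5367 0.0478 0.1731] [-0.01  0.12 -0.29]
[0.5366 0.0486 0.1701] [-0.01  0.09 -0.3 ]
```

Call:
drive_tool([
  [[0, 0, -2], 0],
  [[0, 0, -1.5], 0],
  [[0, 0, -0.9], 0],
  [[0, 0.8, 0], 0],
  [[-0.05, 0.8, 0], 0],
  [[-0.05, 0.6, 0], 0],
  [[0, 0, 0], 0],
])

```text
time: 5.75
position: [0.5467, -0.0019, 0.1932]
tool_rot: [-0.191, 3.134, 0.001]
wrist_force: [-0.3, 0.1, 0.9]
width: 0.0001
finger_force: 0.0
```

Call:
drive_tool([
  [[0, 0.4, 0], 0],
  [[0, 0.4, 0], 0],
  [[0, 0, 0], 0],
])

```text
time: 6.0
position: [0.5465, 0.0048, 0.1934]
tool_rot: [-0.19, 3.134, -0.001]
wrist_force: [-0.5, -1.3, 3.3]
width: 0.0
finger_force: 1.5
```

Call:
drive_tool([
  [[-0.07, 0.36, 0.05], 0],
  [[-0.07, 0.37, 0.03], 0],
  [[-0.07, 0.37, 0], 0],
  [[-0.07, 0.36, -0.03], 0],
  [[0, 0, 0], 0],
])

```text
time: 6.42
position: [0.5434, 0.0199, 0.1927]
tool_rot: [-0.189, 3.136, 0.001]
wrist_force: [1.2, -0.1, 2.7]
width: 0.0002
finger_force: 0.8
```

Call:
drive_tool([
  [[-0.07, 0.36, -0.06], 0],
  [[-0.07, 0.35, -0.1], 0],
  [[-0.07, 0.33, -0.12], 0],
  [[-0.07, 0.32, -0.15], 0],
  [[0, 0, 0], 0],
])

```text
time: 6.83
position: [0.5398, 0.0332, 0.1878]
tool_rot: [0.189, -3.134, -0.001]
wrist_force: [0.1, -0.8, 0.4]
width: -0.0003
finger_force: 0.1
```

Call:
drive_tool([
  [[-0.03, 0.3, -0.15], 0],
  [[-0.03, 0.27, -0.2], 0],
  [[-0.03, 0.25, -0.22], 0],
  [[0, 0, 0], 0],
])

```text
time: 7.17
position: [0.5394, 0.0414, 0.1823]
tool_rot: [0.189, -3.135, -0.001]
wrist_force: [-0.9, 0.1, -0.3]
width: 0.0003
finger_force: 0.1
```

```bash
python3 - <<'E'
from h import *
s=sense(); print(s['position'],s['wrist_force'])
c=save('scene','s3.png'); b=c['color'][155:225,240:350,::-1]
cv2.imwrite('pics/s3.png',cv2.resize(b,None,fx=6,fy=6,interpolation=cv2.INTER_CUBIC))
E
```

```text
[0.5393561  0.0413618  0.18228321] [-0.93312338  0.13562376 -0.34499751]
```

View pics/s3.png

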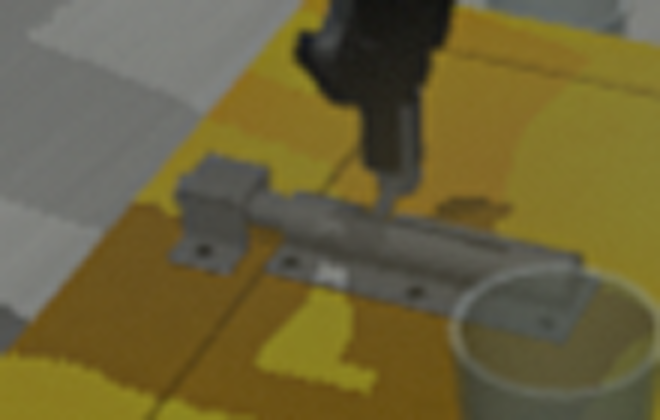

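The stem is at about (388,195), leaning over to the far side, and the ball is hidden under the fingertip. The knob is following, so I'll continue.

Call:
drive_tool([
  [[-0.02, 0.22, -0.22], 0],
  [[-0.02, 0.19, -0.26], 0],
  [[-0.02, 0.16, -0.28], 0],
  [[0, 0, 0], 0],
])

```text
time: 7.55
position: [0.5403, 0.0455, 0.1771]
tool_rot: [-0.19, 3.132, -0.005]
wrist_force: [-0.3, -4.6, 10.2]
width: -0.0001
finger_force: 5.2
```

Call:
drive_tool([
  [[0, 0.1, -0.2], 0],
  [[0, 0.1, -0.1], 0],
  [[0, 0, 0], 0],
])

```text
time: 7.8
position: [0.5423, 0.046, 0.1766]
tool_rot: [-0.19, 3.126, -0.009]
wrist_force: [0.3, -9.5, 18.7]
width: 0.0004
finger_force: 10.5
```

Call:
drive_tool([
  [[0, 0, 0], 0],
  [[0, 0, 0], 0],
  [[0, 0, 0.3], 0],
  [[0, 0, 1], 0],
  [[0, 0, 2.5], 0],
  [[0, 0, 3.5], 0],
  [[0, 0, 3.5], 0],
  [[0, 0, 0], 0],
])

```text
time: 8.47
position: [0.542, 0.0493, 0.2873]
tool_rot: [-0.188, 3.123, 0.002]
wrist_force: [1.5, -0.7, 1.2]
width: 0.0002
finger_force: 0.0
```

```bash
python3 - <<'E'
from h import *
s=sense(); print(s['position'],s['wrist_force']); p=np.load('p.npy')
c=save('wrist','w3.png')
H=c['hand_eye']; Rt=R.from_rotvec(s['tool_rot']).as_matrix()
E_=Rt@H[:3,3]+s['position']; RR=Rt@H[:3,:3]
for th in (1,1.2,1.3,1.4): print(th,(proj(c,chest(p,(-.05,.032*np.sin(th),.155+.032*np.cos(th))),E_,RR)-[220,100])*3)
cv2.imwrite('pics/w3.png',cv2.resize(c['color'][100:300,220:420,::-1],None,fx=3,fy=3,interpolation=cv2.INTER_CUBIC))
c=save('scene','s4.png')
b=c['color'][155:225,240:350,::-1]
cv2.imwrite('pics/s4.png',cv2.resize(b,None,fx=6,fy=6,interpolation=cv2.INTER_CUBIC))
E
```

```text
[0.54203184 0.0492861  0.28734522] [ 1.54869466 -0.72199712  1.23019827]
1 [[292.05024408 256.54377152]]
1.2 [[301.3843429  251.47016159]]
1.3 [[304.52524387 248.85194395]]
1.4 [[306.64218449 246.21980729]]
```

View pics/w3.png

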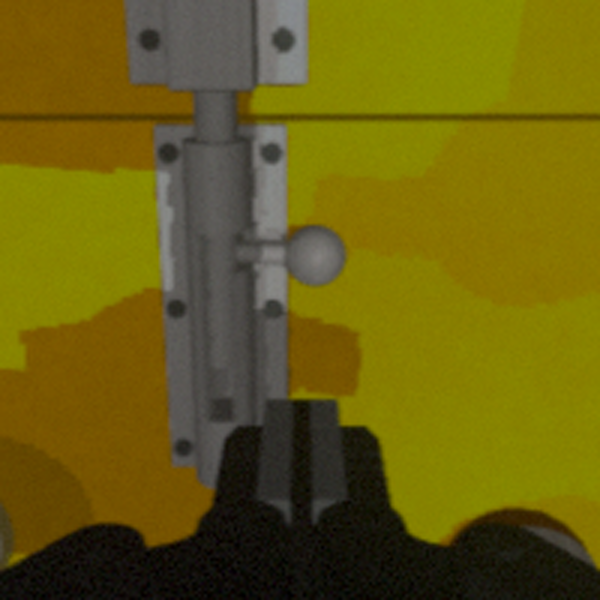

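The ball now lies level on the +y side at (316,255), and the stem sits in the notch. The fingertip went down to 0.1686 m, so the knob is well past 1.25 rad, and the lid seams and jars are undisturbed. I'll hand the job in.

```bash
python3 -c "
from rig import *
print(close_job())"
```

```text
the job is handed in; nothing more can be done
None
```

The bolt was pushed fully home and the knob pushed down into the notch on the +y side, with the lid shut and the jars, bottle and label roll not touched. I handed the job in at about 8.5 s; the hand-in returned no verdict.

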